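# Raise the modelling stand by one turn of its hand wheel

## Task

Raise the plaster head a little for the sculptor: with the fingertips, push the lifting stand's hand wheel round by its upright handle, clockwise seen from above, through exactly one full turn, so that the handle stops back over the brass pointer where it started, without running well past it. Only push: never take the handle between the fingers and never draw it up off its pin. Leave the plaster head standing on its board, leave the other things on the table where they are, and finish with the hand clear.

Things in the scene. Friction and masses are not known exactly. Their poses are not given: they have to be found in the camera images.
- stand: Lifting stand, bolted down: dark steel base plate 130 x 460 x 12 mm, on it a round grey pedestal with the hand wheel on top and, 300 mm away along the stand's +y, a grey block (120 x 120 mm, top 62 mm high) with the lift column. Origin on the table under the wheel's vertical axis; z up, yaw differs from run to run by up to 20 degrees.
- wheel (a joint): Angle of the hand wheel (rad): 0 at the start, grows clockwise seen from above, 6.283 after one full turn. No stop or detent there: it could turn two turns (and 0.4 rad backwards). Friction about 0.22 N m, so the handle needs about 3 N of push; it stays where it is left. Horizontal wheel, vertical axis, rim of 14 mm bar on a circle of 85 mm radius, rim top 103 mm above the table, three spokes, hub 44 mm across with its top 108 mm above the table.
- handle: Upright black plastic handle standing on the wheel's rim where a spoke meets it: round, 23 to 26 mm thick, 60 mm tall, slipped loosely over a pin against a light spring (it would draw up if pulled). Origin on its axis at its foot, 106 mm above the table, 85 mm from the wheel's axis; z up. Its foot stands on a steel boss 26 mm across, 106 mm high. It turns with the wheel.
- handle_mid (a point): Point on the handle's axis at half height, 136 mm above the table.
- collar: Round aluminium index collar, 68 mm across, fixed under the wheel, with a flat brass pointer that reaches out under the rim and ends in a 22 mm disc. Origin on the wheel's axis, 70 mm above the table; its x axis points along the pointer, which is the direction of the handle at the start and after a full turn. Its direction differs from run to run, all the way round.
- pointer (a point): Centre of the disc at the pointer's end, 115 mm from the wheel's axis, 78 mm above the table (outside the rim, below it).
- board (a point): Centre of the top of the lift's plywood board (190 x 190 x 18 mm), 103 mm above the table at the start; it rises 15 mm for each turn of the wheel.
- maquette: White plaster head on a dark wooden base 85 x 85 mm, 138 mm tall, standing loose near the middle of the board. Origin at the centre of its underside.
- jar: Closed jar, 60 mm across, 85 mm tall, loose, beside the stand. Origin at its underside.
- brush: Paint brush 170 mm long lying loose beside the stand. Leave it.
- block: Small wooden block 60 x 35 x 25 mm lying loose near the wheel.
- lump: Lump of plaster about 50 x 40 x 46 mm lying loose near the wheel.
- tin: Open steel tin 72 mm across, 80 mm tall, loose.
- bowl: White plastic bowl 120 mm across, 50 mm tall, loose.
- spatula: Spatula 200 mm long lying loose.
Mind the look-alikes: they are no part of the job. What is shaped like the maquette but blue or turquoise is not meant.

How it is judged:
By the outcome, as a careful person would: the job done as asked, in the order asked, and still so for the second after the job is handed in, with the robot touching nothing.
It also fails if it takes over 58 s, if anything falls off the work surface, if the arm or the gripper's body presses on something with over 40 N, if the wrist force passes 120 N, or if a joint passes its speed limit or range.

## Robot

A 6-joint arm with a two-finger parallel gripper is mounted at the origin on the work surface. World frame = base frame: x ahead of the robot, y to its left, z up, the work surface at z = 0. Lengths are in m, angles in rad, forces in N, time in s.
With the tool pointing down it reaches from about 0.15 to 0.775 m from the base axis. Payload 6.1 kg.
Tool frame: the origin (TCP) lies at the very end of the fingers, on their centre line; the grasp point (between the pads) lies 19 mm behind it (arm.tcp_to_grasp is the distance from the TCP to the grasp point, in m); z points along the fingers, y is the line along which they close (so a half turn about z gives the same grasp; the last joint's range is limited). The gripper opens to 85 mm and grips with 20 to 120 N. Pads are 22 mm wide; open, the fingers measure 114 mm over their backs; the gripper's body (76 mm by 85 mm) begins 54 mm behind the grasp point. The pads swing forward as they close: fully open they stand 13 mm farther back than shut.
Start: joints at [1.232, 0.126, -0.04, 1.405, 0, 1.571], TCP at [0.174, 0.495, 0.231] pointing down, gripper open.
Joint ranges: [-2.72, 2.72], [-0.95, 1.95], [-1.27, 1.35], [-1.78, 2.02], [-1.46, 1.47], [-3.14, 3.14]. Speed limits (rad/s): [2.39, 2.39, 3.01, 3.14, 3.14, 3.14].

## Interface

Orientations are given as a rotation vector (axis times angle).
In Python, from bench import arm, cams, workorder gives the robot as it stands.
- The arm moves only by the shell command python3 -m crank 'ROWS' [OPENING] [FORCE]. ROWS is JSON, a list of rows, each an object with "travel": the shift along the tool's x, y, z in cm, a list of three; "turn": the turn about the tool's z in degrees. In form: [{"travel": [tx, ty, tz], "turn": turn}, ...]. A call has 1 to 10 rows; each row shifts and turns the commanded pose from where the row before left it, along the tool's axes as they then stand; what a row does not reach is not made up. A row lasts 1/12 s, in which the tool goes at most 41.7 mm and 7.16 degrees, less where a joint would pass 70% of its speed; a pose out of reach is approached as far as the arm can. A call with a gripper value outside its range is refused whole. OPENING is the opening in per cent of the stroke, from 0 (shut) to 100 (fully open), set as the call begins (- or left out, the last holds). The fingers move at their own pace and stop on an object; FORCE is the grip in N (left out, the last holds). Time passes only in rows, so rows that do not move let the fingers close. It gives the time, the measured TCP pose, the force, the opening and the grip force at its end, in the units of the state.
- arm.get_state(): the state, without advancing time (a new reading comes with each control period).
- cams.get_image(name): name is "scene" or "side" or "wrist"; returns the picture (420x560x3 uint8, red, green, blue); there is no depth.
- cams.calibration(name): a dict with "fovy" (degrees; the focal length in pixels is half the picture's height over the tangent of half this angle, whatever the lens; pixels are square), "cx", "cy" (the principal point, pixels), "k1" (the pictures are not rectified: a ray, as slopes to the right and down, at radius r is drawn at 1 + k1 r^2 times it, then the intrinsics apply), "rvec" (rotation vector, rad) and "tvec" (3), from world to camera coordinates, as OpenCV has them. Camera axes: x right, y down, z forward; pixel columns grow to the right and rows downward; lengths in m; the calibration is good to about 2 mm. A picture is of the moment at which its call begins: read the wrist's pose just before it. calibration takes no time and is no camera call; for the wrist camera it gives the pose at the moment of the call.
- workorder.job_done(): hands the job in; it is judged then, once.
The state is a dict: "clock": time; "q": joint angles; "qvel": joint speeds; "effort": joint torques, N m; "ee_pos": TCP position; "tool_rot": TCP orientation; "wrist_force": force on the tool from outside, world axes, zero at the start; "ft_torque": the same for the moment, N m; "grip_width": finger opening in m; "grip_force": force on a finger pad.
Only numpy, scipy, OpenCV 4.12 (cv2) and the standard library are available. Lean on these libraries where they do the work, as an engineer would, in place of code of your own. Each camera call takes 0.05 s, during which the arm holds its last target. There are 200 camera calls.

## Working session

There is one attempt and no reset: what is moved stays moved. The work goes in short steps, Python scripts to look and compute and a shell command to move; the robot and the scene stay as the last step left them, time stands still between calls to the robot, and variables do not carry over. Pictures are saved under pics/ and viewed, at most 11 in all, crops included, and the job is handed in when it is done.

```bash
mkdir -p pics; ls; cat > h.py <<'E'
import numpy as np, cv2
from bench import arm, cams, workorder
from scipy.spatial.transform import Rotation as R
def K(c): 
    f=210/np.tan(np.radians(c["fovy"])/2); return f
def ray(c,u,v):
    f=K(c); d=np.array([(u-c["cx"])/f,(v-c["cy"])/f]); s=d.copy()
    for _ in range(20): s=d/(1+c["k1"]*(s@s))
    Rm=R.from_rotvec(c["rvec"]).as_matrix(); o=-Rm.T@np.array(c["tvec"]); return o,Rm.T@np.array([*s,1])
def atz(c,u,v,z):
    o,d=ray(c,u,v); return o+d*(z-o[2])/d[2]
def proj(c,p):
    x=R.from_rotvec(c["rvec"]).apply(p)+np.array(c["tvec"]); s=x[:2]/x[2]; s=s*(1+c["k1"]*(s@s)); return K(c)*s+[c["cx"],c["cy"]]
def snap(n,f):
    im=cams.get_image(n); cv2.imwrite("pics/"+f,im[:,:,::-1]); return im
E
python3 - <<'E'
from h import *
for n in ("scene","side"): snap(n,n+"0.png"); print(cams.calibration(n))
print(arm.get_state())
E
```

```text
pics
{'fovy': 46.72652658182747, 'cx': 275.51776294923366, 'cy': 210.02278332897694, 'k1': -0.10555647602325922, 'rvec': array([ 1.70809381,  2.12967454, -0.59787989]), 'tvec': array([ 0.09877752, -0.39751745,  1.67930624])}
{'fovy': 57.18075335223295, 'cx': 285.1061572715654, 'cy': 210.01890809804286, 'k1': -0.0002703180595425254, 'rvec': array([ 2.26811574, -0.38071885,  0.14403466]), 'tvec': array([-0.47235115,  0.23083743,  0.97365719])}
{'clock': 0.1, 'q': array([ 1.23196588e+00,  1.26322574e-01, -4.05133953e-02,  1.40540314e+00,
       -4.68425515e-06,  1.57079368e+00]), 'qvel': array([-0.0014823 , -0.00186132,  0.00052495,  0.0012895 ,  0.00025199,
        0.00139605]), 'effort': array([-1.25940223e-03, -4.36905134e+01,  3.53605556e+01,  1.36426606e-02,
        9.43027544e-06, -6.87445876e-06]), 'ee_pos': array([0.17437908, 0.49479842, 0.2306019 ]), 'tool_rot': array([-5.29646812e-01, -3.09638083e+00,  2.23493956e-03]), 'wrist_force': array([-0.11078841, -0.68136425, -0.19567166]), 'ft_torque': array([-0.04151616, -0.0051363 ,  0.02653152]), 'grip_force': 0.0, 'grip_width': 0.08538364292666095}
```

View pics/scene0.png

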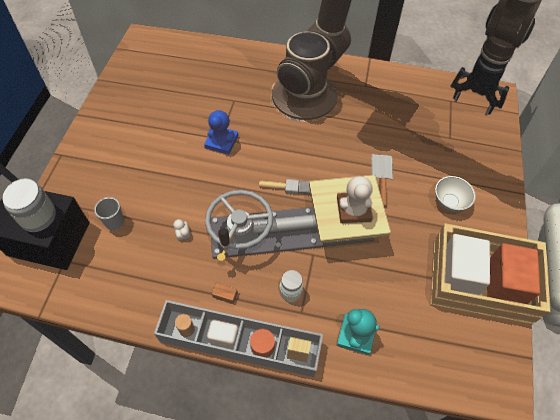

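View pics/side0.png

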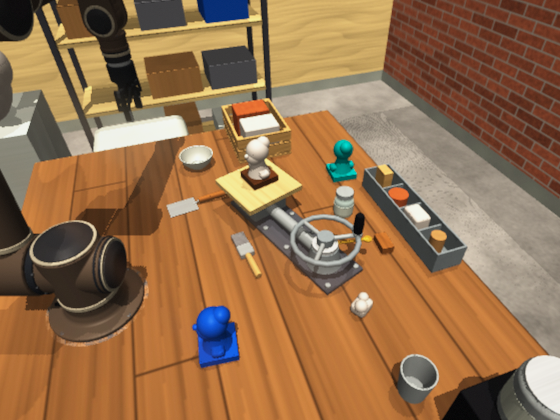

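The scene view shows the wheel hub at about (239,217), the black handle at (224,233), the brass disc at (221,257), and the white maquette on the board at (357,200). The look-alikes are the blue head (221,132) and the turquoise head (358,328). The side view shows the hub at (324,240), the handle at (359,223) and the disc at (367,239). Next is a close crop of both.

```bash
python3 - <<'E'
import cv2,numpy as np
a=cv2.imread("pics/scene0.png")[180:280,195:285]; b=cv2.imread("pics/side0.png")[200:300,280:380]
f=lambda x:cv2.resize(x,None,fx=4,fy=4,interpolation=cv2.INTER_CUBIC)
cv2.imwrite("pics/crop.png",np.hstack([f(a),f(b)]))
E
```

```text
(no output)
```

View pics/crop.png

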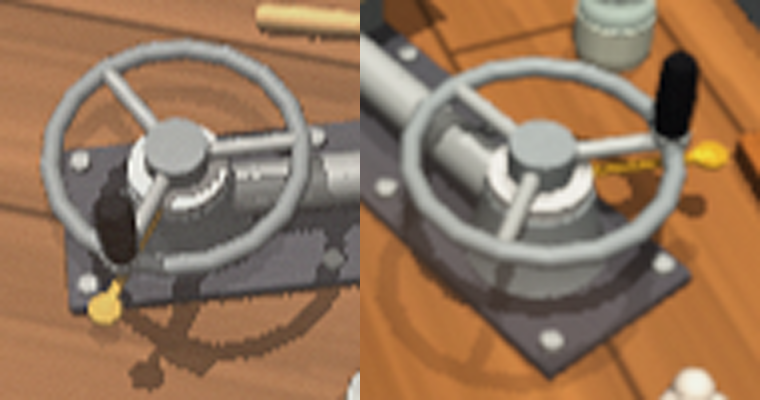

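The crop confirms the choice: hub top at scene (239.5,216.2) / side (326.2,235.5), disc at scene (221.2,256.8) / side (367.5,238.8), and handle top at scene (223.5,229) / side (361,214.5).

```bash
python3 - <<'E'
from h import *
S=cams.calibration("scene"); D=cams.calibration("side")
P={"hub":((239.5,216.2),(326.2,235.5),.108),"disc":((221.2,256.8),(367.5,238.8),.078),"htop":((223.5,229.5),(361,214.5),.166)}
for k,(a,b,z) in P.items():
    p=atz(S,*a,z);q=atz(D,*b,z);print(k,p.round(4),q.round(4)); P[k]=(p+q)/2
c=P["hub"]; 
for k in("disc","htop"):
    d=(P[k]-c)[:2];print(k,np.hypot(*d),np.degrees(np.arctan2(d[1],d[0])))
# others: board/maquette base, jar, block, lump
print("jar",atz(S,291,278,.085),"block",atz(S,225,293,.025),"lump",atz(S,181,230,.023),"maq top",atz(S,360,186,.24),"brush",atz(S,275,185,.01))
print(R.from_rotvec(arm.get_state()["tool_rot"]).as_matrix().round(3))
E
```

```text
hub [ 0.5824 -0.0716  0.108 ] [ 0.5858 -0.0748  0.108 ]
disc [ 0.6954 -0.0933  0.078 ] [ 0.6959 -0.0956  0.078 ]
htop [ 0.6613 -0.0887  0.166 ] [ 0.6698 -0.0885  0.166 ]
disc 0.11356145466277888 -10.768199024682113
htop 0.08289582555935396 -10.681897220968999
jar [0.71739268 0.09693557 0.085     ] block [ 0.7710363  -0.06677112  0.025     ] lump [ 0.61464884 -0.23961705  0.023     ] maq top [0.50884351 0.22238209 0.24      ] brush [ 0.39704836 -0.01514651  0.01      ]
[[-0.943  0.332 -0.   ]
 [ 0.332  0.943 -0.001]
 [-0.    -0.001 -1.   ]]
```

Wheel axis is at about (0.584,-0.073) with the handle at -10.7°, and the radii come out as 113.6 mm (should be 115) and 83 mm (should be 85), so the points fit. The plan is to shut the fingers and push with the finger back, with tool y along the clockwise tangent, turning with the wheel. I raise and turn first.

```bash
R9='x'; python3 -m crank '[{"travel":[0,0,-1],"turn":-7},{"travel":[0,0,-1],"turn":-7},{"travel":[0,0,-1],"turn":-7},{"travel":[0,0,-1],"turn":-7},{"travel":[0,0,-1],"turn":-7},{"travel":[0,0,-1],"turn":-7},{"travel":[0,0,-1],"turn":-7},{"travel":[0,0,-1],"turn":-7},{"travel":[0,0,0],"turn":-7}]' 0 20
python3 -m crank '[{"travel":[0,0,0],"turn":-7},{"travel":[0,0,0],"turn":-7},{"travel":[0,0,0],"turn":-7},{"travel":[0,0,0],"turn":-7},{"travel":[0,0,0],"turn":-7},{"travel":[0,0,0],"turn":-7},{"travel":[0,0,0],"turn":-7},{"travel":[0,0,0],"turn":-7},{"travel":[0,0,0],"turn":-7}]'
python3 -m crank '[{"travel":[0,0,0],"turn":-7},{"travel":[0,0,0],"turn":-7},{"travel":[0,0,0],"turn":-7},{"travel":[0,0,0],"turn":-7},{"travel":[0,0,0],"turn":-7},{"travel":[0,0,0],"turn":-7},{"travel":[0,0,0],"turn":-7},{"travel":[0,0,0],"turn":-7},{"travel":[0,0,0],"turn":-7}]'
cat >> h.py <<'E'
C=np.array([.584,-.073])
def st(goal=None):
    s=arm.get_state(); p=s["ee_pos"]; M=R.from_rotvec(s["tool_rot"]).as_matrix()
    d=p[:2]-C
    print("t",s["clock"].round(2),"p",p.round(4),"yaw",np.degrees(np.arctan2(M[1,0],M[0,0])).round(1),"r",np.hypot(*d).round(4),"th",np.degrees(np.arctan2(d[1],d[0])).round(1),"F",s["wrist_force"].round(1),"q",s["q"].round(2))
    if goal is not None: print("local cm",((np.array(goal)-p)@M*100).round(2))
    return p,M
E
python3 -c "
from h import *
st([.664,-.044,.31])"
```

```text
clock: 0.85
ee_pos: [0.1746, 0.4955, 0.3129]
tool_rot: [-1.175, 2.912, 0.002]
wrist_force: [-0.9, 0.2, -0.1]
grip_width: 0.0
grip_force: 0.0
clock: 1.6
ee_pos: [0.1744, 0.495, 0.3108]
tool_rot: [2.524, -1.87, 0.0]
wrist_force: [-0.4, 0.2, -0.0]
grip_width: -0.0001
grip_force: 0.0
clock: 2.35
ee_pos: [0.1744, 0.495, 0.3108]
tool_rot: [3.129, -0.276, -0.0]
wrist_force: [0.5, 0.6, -0.4]
grip_width: -0.0
grip_force: 0.0Traceback (most recent call last):
  File "<string>", line 3, in <module>
    st([.664,-.044,.31])
    ~~^^^^^^^^^^^^^^^^^^
  File "h.py", line 20, in st
    print("t",s["clock"].round(2),"p",p.round(4),"yaw",np.degrees(np.arctan2(M[1,0],M[0,0])).round(1),"r",np.hypot(*d).round(4),"th",np.degrees(np.arctan2(d[1],d[0])).round(1),"F",s["wrist_force"].round(1),"q",s["q"].round(2))
              ^^^^^^^^^^^^^^^^
AttributeError: 'float' object has no attribute 'round'
```

```bash
sed -i 's/s\["clock"\].round(2)/round(s["clock"],2)/' h.py
python3 -c "
from h import *
st([.664,-.044,.31])"
```

```text
t 2.35 p [0.1744 0.495  0.3108] yaw -10.1 r 0.7003 th 125.8 F [ 0.5  0.6 -0.4] q [ 1.23  0.14  0.15  1.58  0.   -1.73]
local cm [57.63 44.51  0.11]
```

```bash
python3 -m crank '[{"travel":[2.88,2.22,0],"turn":0},{"travel":[2.88,2.22,0],"turn":0},{"travel":[2.88,2.22,0],"turn":0},{"travel":[2.88,2.22,0],"turn":0},{"travel":[2.88,2.22,0],"turn":0},{"travel":[2.88,2.22,0],"turn":0},{"travel":[2.88,2.22,0],"turn":0},{"travel":[2.88,2.22,0],"turn":0},{"travel":[2.88,2.22,0],"turn":0},{"travel":[2.88,2.22,0],"turn":0}]' >/dev/null
python3 -m crank '[{"travel":[2.88,2.22,0],"turn":0},{"travel":[2.88,2.22,0],"turn":0},{"travel":[2.88,2.22,0],"turn":0},{"travel":[2.88,2.22,0],"turn":0},{"travel":[2.88,2.22,0],"turn":0},{"travel":[2.88,2.22,0],"turn":0},{"travel":[2.88,2.22,0],"turn":0},{"travel":[2.88,2.22,0],"turn":0},{"travel":[2.88,2.22,0],"turn":0},{"travel":[2.88,2.22,0],"turn":0}]' >/dev/null
python3 -m crank '[{"travel":[0,0,0],"turn":0},{"travel":[0,0,0],"turn":0}]' >/dev/null
python3 -c "
from h import *
st([.664,-.044,.132])
snap('wrist','w1.png')"
```

```text
t 4.18 p [ 0.6616 -0.0472  0.3087] yaw -10.6 r 0.0818 th 18.4 F [ 0.5 -0.2  0.6] q [-0.07  0.44  0.54  1.68  0.   -3.03]
local cm [ 0.24 -0.37 17.67]
```

View pics/w1.png

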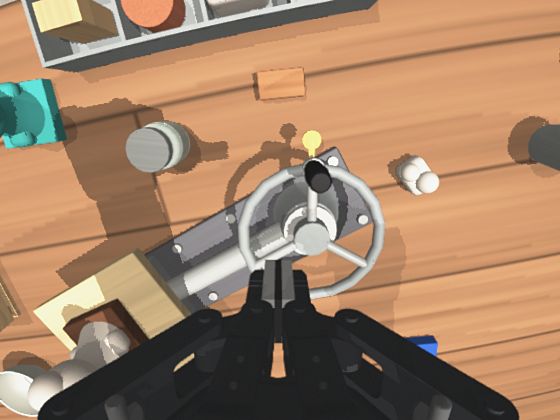

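The wrist view shows the hub at (314,238), the disc at (312,140), the handle top at (321,190) and my shut fingertips at (278,262). I'll refine the axis from it and check how far up the fingers stay slim.

```bash
python3 - <<'E'
from h import *
p,M=st(); W=cams.calibration("wrist")
h=atz(W,314,237,.108);d=atz(W,312,140,.078);t=atz(W,322,191,.166)
print(h,d,t); v=(d-h)[:2];print(np.hypot(*v),np.degrees(np.arctan2(v[1],v[0])))
v=(t-h)[:2];print(np.hypot(*v),np.degrees(np.arctan2(v[1],v[0])))
for b in(0,.02,.04,.06,.08): print(b,[proj(W,p+M@np.array([.011,y,-b])).round(0) for y in(-.0145,0,.0145,.03)])
E
```

```text
t 4.23 p [ 0.6608 -0.0461  0.3099] yaw -10.5 r 0.0814 th 19.3 F [-0.2  0.9 -0. ] q [-0.07  0.43  0.54  1.68  0.   -3.03]
[ 0.5869449 -0.0772438  0.108    ] [ 0.69716012 -0.09417514  0.078     ] [ 0.65948062 -0.08891918  0.166     ]
0.11150814766031827 -8.73354687725329
0.07346935446924126 -9.143923570372772
0 [array([249., 258.]), array([277., 258.]), array([306., 258.]), array([336., 258.])]
0.02 [array([245., 279.]), array([277., 279.]), array([309., 279.]), array([344., 279.])]
0.04 [array([240., 306.]), array([277., 306.]), array([314., 306.]), array([354., 305.])]
0.06 [array([233., 342.]), array([277., 342.]), array([321., 342.]), array([367., 342.])]
0.08 [array([224., 394.]), array([277., 394.]), array([330., 394.]), array([386., 393.])]
```

Fingers are slim (±8 mm) for 35 mm above the tip, so z = 0.138 is good. The axis averages to (0.585,-0.0745) and the handle angle to about -10.2°.

```bash
sed -i 's/^C=.*/C=np.array([.585,-.0745])/' h.py
python3 -m crank '[{"travel":[0.4,0,2.8],"turn":0},{"travel":[0,0,2.8],"turn":0},{"travel":[0,0,2.8],"turn":0},{"travel":[0,0,2.8],"turn":0},{"travel":[0,0,2.8],"turn":0},{"travel":[0,0,2.8],"turn":0},{"travel":[0,0,0.4],"turn":0},{"travel":[0,0,0],"turn":0}]' >/dev/null
cat >> h.py <<'E'
def plan(n,dth,dyaw,r=.085,z=.138):
    """n rows of orbit dth (deg clockwise) with turn dyaw, first row absorbing pose error"""
    p,M=st(); th=np.arctan2(*(p[:2]-C)[::-1])
    q=p.copy(); N=M
    for i in range(1,n+1):
        a=th-np.radians(dth)*i; g=np.array([*(C+r*np.array([np.cos(a),np.sin(a)])),z])
        print(((g-q)@N*100).round(2),end=" "); q=g; N=N@R.from_euler("z",dyaw,degrees=True).as_matrix()
    print()
E
python3 -c "
from h import *
plan(9,5,2.5)"
```

```text
t 4.9 p [ 0.6627 -0.0451  0.1383] yaw -10.3 r 0.0831 th 20.7 F [-0.3  0.1  1. ] q [-0.07  0.41  0.12  1.29  0.   -3.03]
[0.52 0.55 0.02] [ 0.33  0.67 -0.  ] [ 0.3   0.68 -0.  ] [ 0.27  0.69 -0.  ] [ 0.24  0.7  -0.  ] [0.21 0.71 0.  ] [0.17 0.72 0.  ] [0.14 0.73 0.  ] [0.11 0.73 0.  ]
```

```bash
python3 -m crank '[{"travel":[0.52,0.55,0],"turn":2.5},{"travel":[0.33,0.67,0],"turn":2.5},{"travel":[0.3,0.68,0],"turn":2.5},{"travel":[0.27,0.69,0],"turn":2.5},{"travel":[0.24,0.7,0],"turn":2.5},{"travel":[0.21,0.71,0],"turn":2.5},{"travel":[0.17,0.72,0],"turn":2.5},{"travel":[0.14,0.73,0],"turn":2.5},{"travel":[0.11,0.73,0],"turn":2.5}]' >/dev/null
python3 -c "
from h import *
plan(9,5,4.5)
snap('wrist','w2.png')"
```

```text
t 5.65 p [ 0.6654 -0.1092  0.1427] yaw -32.9 r 0.0876 th -23.3 F [-1.   4.4 -0.3] q [-0.16  0.42  0.15  1.3   0.   -2.73]
[-0.16  0.78  0.46] [ 0.09  0.74 -0.  ] [ 0.08  0.74 -0.  ] [ 0.07  0.74 -0.  ] [ 0.07  0.74 -0.  ] [ 0.06  0.74 -0.  ] [ 0.05  0.74 -0.  ] [ 0.05  0.74 -0.  ] [ 0.04  0.74 -0.  ]
```

View pics/w2.png

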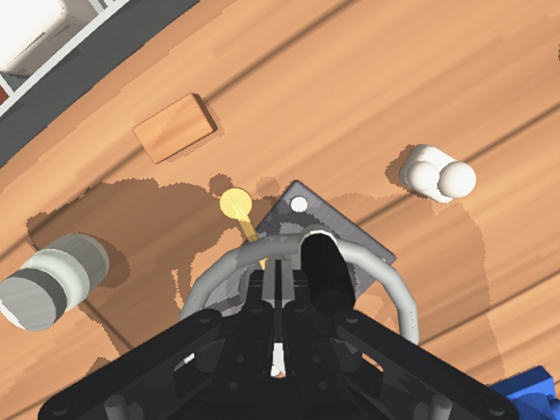

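The handle is being pushed by the finger back, off the pointer (the disc is now at (236,203), the handle at (325,270)), with about 4.4 N. Continuing.

```bash
python3 -m crank '[{"travel":[0,0.74,0],"turn":4.5},{"travel":[0.09,0.74,0],"turn":4.5},{"travel":[0.08,0.74,0],"turn":4.5},{"travel":[0.07,0.74,0],"turn":4.5},{"travel":[0.07,0.74,0],"turn":4.5},{"travel":[0.06,0.74,0],"turn":4.5},{"travel":[0.05,0.74,0],"turn":4.5},{"travel":[0.05,0.74,0],"turn":4.5},{"travel":[0.04,0.74,0],"turn":4.5}]' >/dev/null
python3 -c "
from h import *
plan(9,5,5)"
```

```text
t 6.45 p [ 0.6191 -0.1554  0.1427] yaw -73.5 r 0.0878 th -67.1 F [3.7 0.7 0.5] q [-0.25  0.35  0.05  1.27  0.   -2.1 ]
[-0.23  0.77  0.46] [ 0.05  0.74 -0.  ] [ 0.05  0.74 -0.  ] [ 0.05  0.74 -0.  ] [ 0.05  0.74 -0.  ] [ 0.05  0.74 -0.  ] [ 0.05  0.74 -0.  ] [ 0.05  0.74 -0.  ] [ 0.05  0.74 -0.  ]
```

```bash
python3 -m crank '[{"travel":[-0.2,0.74,0.3],"turn":5},{"travel":[0.05,0.74,0],"turn":5},{"travel":[0.05,0.74,0],"turn":5},{"travel":[0.05,0.74,0],"turn":5},{"travel":[0.05,0.74,0],"turn":5},{"travel":[0.05,0.74,0],"turn":5},{"travel":[0.05,0.74,0],"turn":5},{"travel":[0.05,0.74,0],"turn":5},{"travel":[0.05,0.74,0],"turn":5}]' >/dev/null
python3 -c "
from h import *
plan(9,5,5)"
```

```text
t 7.2 p [ 0.5531 -0.1546  0.1397] yaw -118.6 r 0.0862 th -111.7 F [ 2.5 -3.   0.6] q [-0.27  0.23 -0.12  1.22 -0.   -1.34]
[-0.06  0.75  0.17] [ 0.06  0.74 -0.01] [ 0.06  0.74 -0.01] [ 0.06  0.74 -0.01] [ 0.06  0.74 -0.  ] [ 0.06  0.74 -0.  ] [ 0.06  0.74 -0.  ] [ 0.06  0.74 -0.  ] [ 0.06  0.74 -0.  ]
```

```bash
python3 -m crank '[{"travel":[-0.06,0.74,0.1],"turn":5},{"travel":[0.06,0.74,0],"turn":5},{"travel":[0.06,0.74,0],"turn":5},{"travel":[0.06,0.74,0],"turn":5},{"travel":[0.06,0.74,0],"turn":5},{"travel":[0.06,0.74,0],"turn":5},{"travel":[0.06,0.74,0],"turn":5},{"travel":[0.06,0.74,0],"turn":5},{"travel":[0.06,0.74,0],"turn":5}]' >/dev/null
python3 -c "
from h import *
plan(9,5,5)"
```

```text
t 7.95 p [ 0.5065 -0.1083  0.1388] yaw -163.6 r 0.0854 th -156.7 F [ 1.  -3.5  2. ] q [-0.21  0.12 -0.25  1.2  -0.   -0.5 ]
[0.01 0.75 0.07] [ 0.06  0.74 -0.  ] [ 0.06  0.74 -0.  ] [ 0.06  0.74 -0.  ] [ 0.06  0.74 -0.  ] [ 0.06  0.74 -0.  ] [ 0.06  0.74 -0.  ] [ 0.06  0.74 -0.  ] [ 0.06  0.74 -0.  ]
```

```bash
python3 -m crank '[{"travel":[0.02,0.74,0],"turn":5},{"travel":[0.06,0.74,0],"turn":5},{"travel":[0.06,0.74,0],"turn":5},{"travel":[0.06,0.74,0],"turn":5},{"travel":[0.06,0.74,0],"turn":5},{"travel":[0.06,0.74,0],"turn":5},{"travel":[0.06,0.74,0],"turn":5},{"travel":[0.06,0.74,0],"turn":5},{"travel":[0.06,0.74,0],"turn":5}]' >/dev/null
python3 -c "
from h import *
plan(9,5,4.5)
snap('wrist','w3.png')"
```

```text
t 8.7 p [ 0.5053 -0.0429  0.1385] yaw 151.4 r 0.0857 th 158.4 F [ 0.6 -4.8  1.2] q [-0.08  0.1  -0.27  1.19 -0.    0.42]
[-0.01  0.75  0.05] [ 0.05  0.74 -0.  ] [0.05 0.74 0.  ] [0.04 0.74 0.  ] [0.03 0.74 0.  ] [0.03 0.74 0.  ] [0.02 0.74 0.  ] [0.01 0.74 0.  ] [0.01 0.74 0.  ]
```

View pics/w3.png

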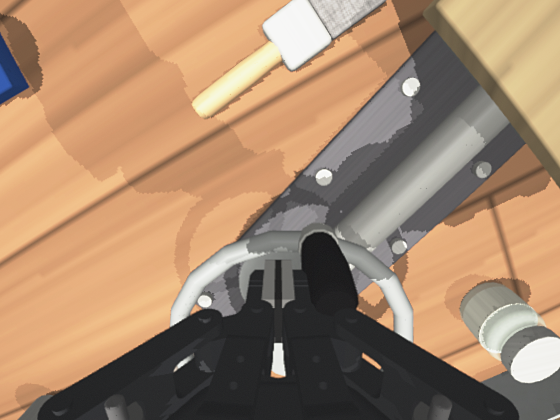

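Still pushing properly, with the handle at (325,270) against the finger back and seated on the rim. Continuing.

```bash
python3 -m crank '[{"travel":[0,0.74,0],"turn":4.5},{"travel":[0.05,0.74,0],"turn":4.5},{"travel":[0.05,0.74,0],"turn":4.5},{"travel":[0.04,0.74,0],"turn":4.5},{"travel":[0.03,0.74,0],"turn":4.5},{"travel":[0.03,0.74,0],"turn":4.5},{"travel":[0.02,0.74,0],"turn":4.5},{"travel":[0.01,0.74,0],"turn":4.5},{"travel":[0.01,0.74,0],"turn":4.5}]' >/dev/null
python3 -c "
from h import *
plan(9,5,5)"
```

```text
t 9.5 p [0.5496 0.0037 0.1374] yaw 111.0 r 0.0858 th 114.4 F [-2.7 -5.   1.6] q [ 0.01  0.19 -0.17  1.21 -0.    1.21]
[-0.07  0.75 -0.06] [0.01 0.74 0.  ] [0.01 0.74 0.  ] [0.01 0.74 0.  ] [0.01 0.74 0.  ] [0.01 0.74 0.  ] [0.01 0.74 0.  ] [0.01 0.74 0.  ] [0.01 0.74 0.  ]
```

```bash
python3 -m crank '[{"travel":[-0.05,0.74,0],"turn":5},{"travel":[0.01,0.74,0],"turn":5},{"travel":[0.01,0.74,0],"turn":5},{"travel":[0.01,0.74,0],"turn":5},{"travel":[0.01,0.74,0],"turn":5},{"travel":[0.01,0.74,0],"turn":5},{"travel":[0.01,0.74,0],"turn":5},{"travel":[0.01,0.74,0],"turn":5},{"travel":[0.01,0.74,0],"turn":5}]' >/dev/null
python3 -c "
from h import *
plan(8,5,5)"
```

```text
t 10.25 p [0.6141 0.0059 0.1372] yaw 66.0 r 0.0855 th 70.1 F [-4.5 -0.7  1.6] q [ 0.01  0.31 -0.02  1.24 -0.    2.  ]
[-0.03  0.74 -0.08] [0.02 0.74 0.  ] [0.02 0.74 0.  ] [0.02 0.74 0.  ] [0.02 0.74 0.  ] [0.02 0.74 0.  ] [0.02 0.74 0.  ] [0.02 0.74 0.  ]
```

```bash
python3 -m crank '[{"travel":[-0.02,0.74,-0.05],"turn":5},{"travel":[0.02,0.74,0],"turn":5},{"travel":[0.02,0.74,0],"turn":5},{"travel":[0.02,0.74,0],"turn":5},{"travel":[0.02,0.74,0],"turn":5},{"travel":[0.02,0.74,0],"turn":5},{"travel":[0.02,0.74,0],"turn":5},{"travel":[0.02,0.74,0],"turn":5},{"travel":[0,0,0],"turn":0}]' >/dev/null
python3 - <<'E'
from h import *
plan(6,3,3)
a=snap('wrist','w4.png')
b=snap('scene','s4.png')[180:285,195:300]
d=snap('side','d4.png')[195:300,290:395]
f=lambda x:cv2.resize(x,(400,400),interpolation=cv2.INTER_CUBIC)
cv2.imwrite('pics/c4.png',np.hstack([f(b),f(d)])[:,:,::-1])
E
```

```text
t 11.0 p [ 0.6593 -0.0321  0.1373] yaw 26.1 r 0.0855 th 29.7 F [-1.5 -0.1  0.5] q [-0.05  0.39  0.1   1.28  0.    2.64]
[-0.04  0.45 -0.07] [0.02 0.44 0.  ] [0.02 0.44 0.  ] [0.02 0.44 0.  ] [0.02 0.44 0.  ] [0.02 0.44 0.  ]
```

View pics/w4.png

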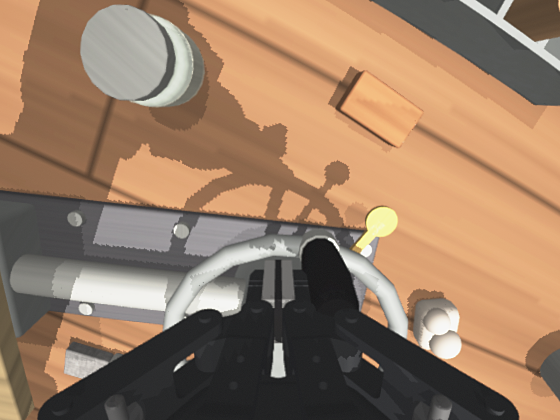

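The disc is at (381,221), the handle's foot at about (320,243). I'll compute the angle still to go.

```bash
python3 - <<'E'
from h import *
W=cams.calibration("wrist")
d=atz(W,381,221,.078)[:2]-C; print("disc",np.hypot(*d),np.degrees(np.arctan2(d[1],d[0])))
for th in(10,13,16,19):
    e=np.array([np.cos(np.radians(th)),np.sin(np.radians(th))])
    print(th,proj(W,[*(C+.085*e),.106]).round(),"foot outer",proj(W,[*(C+.0975*e),.106]).round(),"top",proj(W,[*(C+.085*e),.166]).round(), "pointer",proj(W,[*(C+.115*e),.078]).round())
E
```

```text
disc 0.11564985441614442 -9.276656694901781
10 [324. 256.] foot outer [330. 238.] top [342. 318.] pointer [332. 198.]
13 [317. 254.] foot outer [322. 236.] top [333. 316.] pointer [324. 196.]
16 [310. 253.] foot outer [314. 235.] top [323. 315.] pointer [315. 194.]
19 [303. 252.] foot outer [306. 233.] top [313. 313.] pointer [306. 193.]
```

View pics/c4.png

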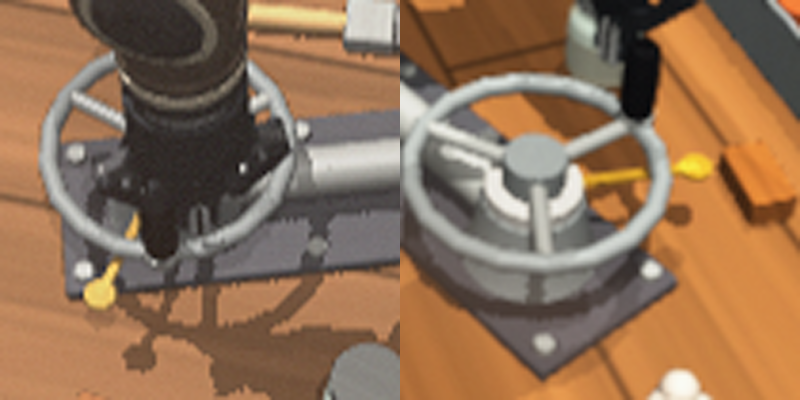

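In the side and scene crops the handle is still short of the pointer, at about 13° against -9.5°, so about 22° remain. I push 18° and look again.

```bash
python3 -m crank '[{"travel":[-0.03,0.44,-0.05],"turn":3},{"travel":[0.02,0.44,0],"turn":3},{"travel":[0.02,0.44,0],"turn":3},{"travel":[0.02,0.44,0],"turn":3},{"travel":[0.02,0.44,0],"turn":3},{"travel":[0.02,0.44,0],"turn":3},{"travel":[0,0,0],"turn":0}]' >/dev/null
python3 - <<'E'
from h import *
plan(3,1.5,0)
W=cams.calibration("wrist")
for th in(-12,-9.5,-7,-4):
    e=np.array([np.cos(np.radians(th)),np.sin(np.radians(th))])
    print(th,"foot outer",proj(W,[*(C+.0975*e),.106]).round(),"top",proj(W,[*(C+.085*e),.166]).round(), "pointer",proj(W,[*(C+.115*e),.078]).round())
a=snap('wrist','w5.png')[170:330,240:400]
d=snap('side','d5.png')[195:275,310:390]
f=lambda x:cv2.resize(x,(400,400),interpolation=cv2.INTER_CUBIC)
cv2.imwrite('pics/c5.png',np.hstack([f(a),f(d)])[:,:,::-1])
E
```

```text
t 11.73 p [ 0.6685 -0.0562  0.1371] yaw 8.2 r 0.0855 th 12.4 F [-0.1  2.   0.3] q [-0.08  0.42  0.13  1.29  0.    2.91]
[-0.04  0.23 -0.09] [ 0.01  0.22 -0.  ] [ 0.    0.22 -0.  ] 
-12 foot outer [342. 241.] top [357. 321.] pointer [345. 202.]
-9.5 foot outer [336. 239.] top [349. 319.] pointer [338. 199.]
-7 foot outer [329. 237.] top [341. 317.] pointer [331. 197.]
-4 foot outer [321. 235.] top [332. 315.] pointer [322. 195.]
```

View pics/c5.png

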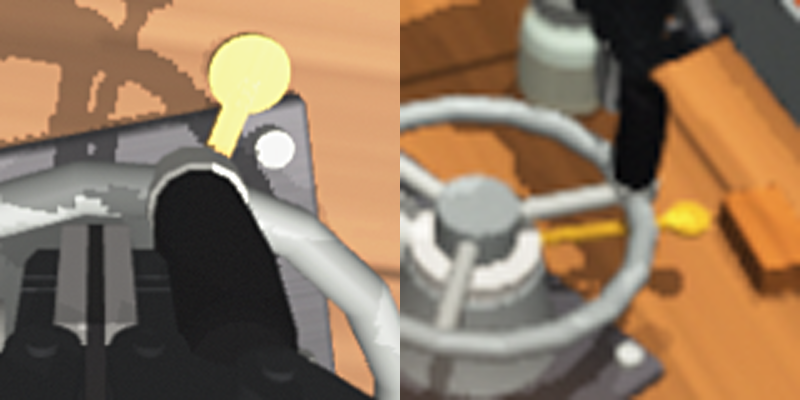

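The disc is at wrist (340,200), which is -10.1°, and the boss's outer edge at (319,234), which is about -3.8°. That leaves about 6°.

```bash
python3 -m crank '[{"travel":[-0.01,0.22,0],"turn":1.5},{"travel":[0,0.22,0],"turn":1.5},{"travel":[0,0.22,0],"turn":1.5},{"travel":[0,0.22,0],"turn":1.5},{"travel":[0,0,0],"turn":0},{"travel":[0,0,0],"turn":0}]' >/dev/null
python3 - <<'E'
from h import *
plan(2,1,0)
W=cams.calibration("wrist")
for th in(-13,-10,-7):
    e=np.array([np.cos(np.radians(th)),np.sin(np.radians(th))])
    print(th,"foot outer",proj(W,[*(C+.0975*e),.106]).round(), "pointer",proj(W,[*(C+.115*e),.078]).round())
a=snap('wrist','w6.png')[170:330,240:400]
d=snap('side','d6.png')[195:275,310:390]
f=lambda x:cv2.resize(x,(400,400),interpolation=cv2.INTER_CUBIC)
cv2.imwrite('pics/c6.png',np.hstack([f(a),f(d)])[:,:,::-1])
E
```

```text
t 12.33 p [ 0.6687 -0.0658  0.1363] yaw 2.1 r 0.0841 th 6.0 F [1.3 2.  1.9] q [-0.1   0.42  0.14  1.29 -0.    3.01]
[ 0.1   0.14 -0.17] [0.01 0.15 0.  ] 
-13 foot outer [328. 235.] pointer [330. 195.]
-10 foot outer [320. 234.] pointer [322. 193.]
-7 foot outer [312. 232.] pointer [313. 192.]
```

View pics/c6.png

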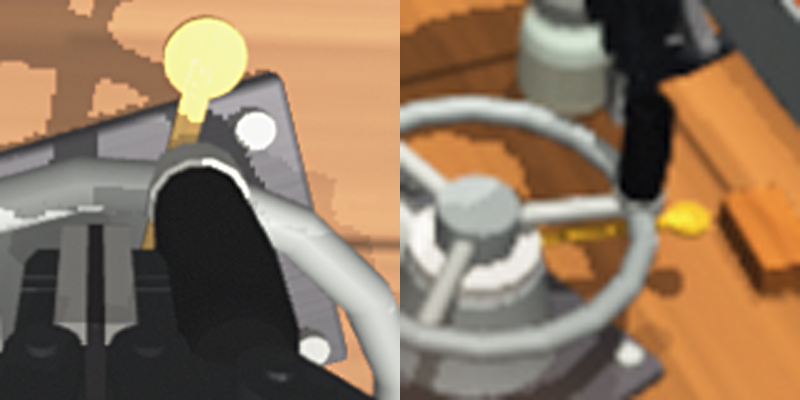

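The disc at (322,193) is at -10.2° and the handle foot at (319,233) is at about -9.7°, and the side view matches the initial handle foot (358,234). I back off and rise.

```bash
python3 -m crank '[{"travel":[0,-0.6,0],"turn":0},{"travel":[0,-0.8,0],"turn":0},{"travel":[0,-0.8,0],"turn":0},{"travel":[0,0,-2.5],"turn":0},{"travel":[0,0,-3],"turn":0},{"travel":[0,0,-3],"turn":0},{"travel":[0,0,-3],"turn":0},{"travel":[0,0,-3],"turn":0},{"travel":[0,0,-3],"turn":0},{"travel":[0,0,0],"turn":0}]'
python3 -m crank '[{"travel":[-3,0,0],"turn":0},{"travel":[-3,0,0],"turn":0},{"travel":[-3,0,0],"turn":0},{"travel":[-3,0,0],"turn":0},{"travel":[-3,0,0],"turn":0},{"travel":[-3,0,0],"turn":0},{"travel":[0,0,0],"turn":0},{"travel":[0,0,0],"turn":0}]' >/dev/null
python3 - <<'E'
from h import *
st()
b=snap('scene','s7.png')
d=snap('side','d7.png')
r=lambda x:cv2.resize(x,(400,300),interpolation=cv2.INTER_CUBIC)
f=lambda x:cv2.resize(x,(400,300),interpolation=cv2.INTER_CUBIC)
cv2.imwrite('pics/c7.png',np.vstack([np.hstack([r(b),r(d)]),np.hstack([f(b[200:275,195:295]),f(d[200:275,280:380])])])[:,:,::-1])
E
```

```text
clock: 13.27
ee_pos: [0.6688, -0.0427, 0.318]
tool_rot: [3.14, 0.058, 0.014]
wrist_force: [0.4, -0.8, 0.3]
grip_width: -0.0
grip_force: 0.0
t 13.93 p [ 0.4869 -0.0495  0.3119] yaw 2.1 r 0.1013 th 165.7 F [ 0.7 -0.5 -0.4] q [-0.1   0.07  0.08  1.57 -0.    3.  ]
```

View pics/c7.png

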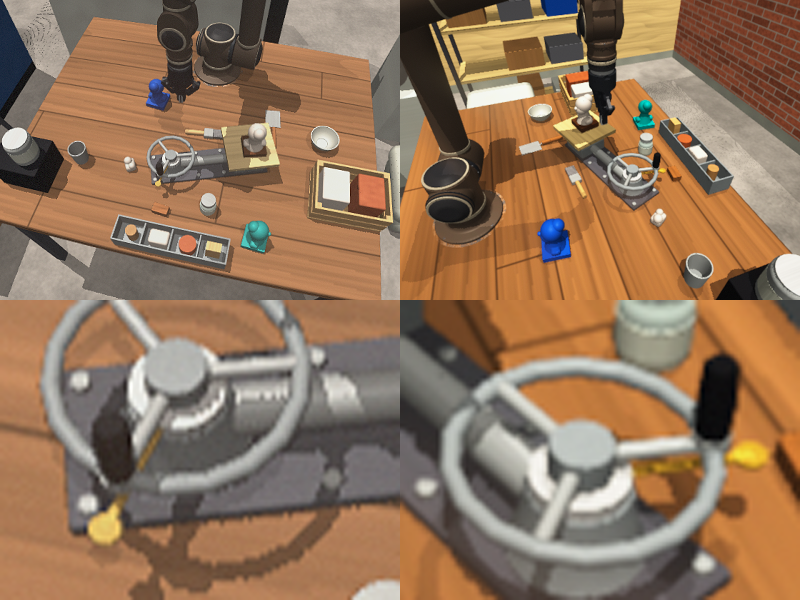

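The handle stands over the pointer and on its pin, the maquette is on the board, and the other things are unmoved. One quick numeric comparison of the handle's pixels against the first pictures.

```bash
python3 - <<'E'
import cv2,numpy as np
for a,b,(y0,y1,x0,x1) in(("scene0","s7",(220,248,214,234)),("side0","d7",(208,240,348,372))):
    for n in(a,b):
        g=cv2.imread(f"pics/{n}.png")[y0:y1,x0:x1].max(2); m=g<48; ys,xs=np.nonzero(m); print(n,m.sum(),xs.mean()+x0,ys.mean()+y0)
E
```

```text
scene0 35 225.25714285714287 239.57142857142858
s7 18 225.0 238.83333333333334
side0 175 358.45142857142855 223.56571428571428
d7 173 358.6878612716763 224.27745664739885
```

```bash
python3 -c "
from bench import workorder
print(workorder.job_done())"
```

```text
the job is handed in; nothing more can be done
None
```

The hand wheel was pushed clockwise through one full turn and the handle stopped back over the brass pointer, within about 1° by the camera images; the plaster head is still on its board, the other things look unmoved, the hand is clear, and the job is handed in (result not shown).

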